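Dock a tube rack in a self-centring nest

ROBOT

A 7-joint arm with a two-finger parallel gripper is mounted at the origin on a cart in front of the work surface, level with it; the furniture and walls round the work are solid. World frame = base frame: x ahead of the robot, y to its left, z up, the work surface at z = 0. Lengths are in m, angles in rad, forces in N, time in s.
With the tool pointing down it reaches from about 0.4 to 0.875 m from the base axis. Payload 19.3 kg.
Tool frame: the origin (TCP) lies midway between the tips of the shut fingers; the grasp point (between the pads) lies 19 mm behind it; z points along the fingers, y is the line along which they close (so a half turn about z gives the same grasp; the last joint's range is limited). The gripper opens to 85 mm and grips with 20 to 120 N. Pads are 22 mm wide; open, the fingers measure 114 mm over their backs; the gripper's body (76 mm by 85 mm) begins 54 mm behind the grasp point. The pads swing forward as they close: fully open they stand 13 mm farther back than shut.
Start: joints at [1.062, 0.521, -0.036, 1.599, 0.021, 1.021, -0.113], TCP at [0.266, -0.566, 0.231] pointing down, gripper open.
Joint ranges: [-2.91, 2.91], [-0.3, 2.13], [-1.5, 1.42], [0.17, 2.43], [-1.26, 4.41], [0.16, 1.93], [-2.52, 2.52]. Speed limits (rad/s): [1.89, 1.89, 2.39, 2.39, 3.01, 3.01, 3.01].

INTERFACE

Orientations are given as [roll, pitch, yaw] about the fixed x, y, z axes, in that order (R = Rz(yaw) Ry(pitch) Rx(roll)).
In Python, from workcell import * gives the robot as it stands.
- The arm moves only by the shell command python3 -m creep 'ROWS' [FORCE]. ROWS is JSON, a list that holds one entry, the list of rows, each a list of 7 numbers: the closure, from -1 (fully open) to 1 (shut), then the shift along the tool's x, y, z in m, then the turn, a rotation vector about the tool's x, y, z in degrees. A call has 1 to 10 rows; each row shifts and turns the commanded pose from where the row before left it, along the tool's axes as they then stand; what a row does not reach is not made up. A row lasts 1/10 s, in which the tool goes at most 50 mm and 8.59 degrees, less where a joint would pass 70% of its speed; a pose out of reach is approached as far as the arm can. A call is refused whole if a number of a shift passes 0.05 or a number of a turn 8.59, either way. A call with a gripper value outside its range is refused whole. The fingers move at their own pace and stop on an object; FORCE is the grip in N (left out, the last holds). Time passes only in rows, so rows that do not move let the fingers close. It gives the time, the measured TCP pose, the force, the opening and the grip force at its end, in the units of the state.
- observe(): the state, without advancing time (a new reading comes with each control period).
- grab_frame(name): name is "side" or "top" or "wrist"; returns a dict with "image" (420x560x3 uint8, red, green, blue), "range_z" (420x560 float32, m along the optical axis (not along the pixel's ray), 0 where there is no reading), "fx", "fy", "cx", "cy" (pixels), "R" (3x3) and "t" (3): a world point X has camera coordinates R X + t; the wrist camera has in their place "T_tool_cam" (4x4, takes a point from camera to tool coordinates, whose origin is the TCP and whose axes are the flange's). Camera axes: x right, y down, z forward; pixel columns grow to the right and rows downward; lengths in m; the calibration is good to about 2 mm. A picture is of the moment at which its call begins: read the wrist's pose just before it.
- job_done(): hands the job in; it is judged then, once.
Trained networks look in a picture, given as the dict that the camera call returned (one of the last four; its "shot" number tells which), for a name from the list of things; names that differ only in an ending like _2 or _b are one class to them, and where a whole thing is asked for, a point or a joint stands for the part that bears it (a point fixed in the world has none). Each returns a list of dicts, best first, with "confidence" (0 to 1); they miss things now and then, are a little off and sometimes report something else, mostly with a low value. They report only what shows in the picture. A call takes as long as a camera call. They do not tell look-alikes from the thing itself.
- find_in(picture, thing): "extent" ([centre column, centre row, width, height] in pixels, round what is visible of it).
- outline_of(picture, thing): "region" (420x560 bool, what is visible of it) and "extent" ([centre column, centre row, width, height] in pixels, round what is visible of it).
- tip_of(picture, thing): "position" ([column, row] in pixels: a listed point, or the origin of a listed thing).
The state is a dict: "clock": time; "qpos": joint angles; "qd": joint speeds; "joint_efforts": joint torques, N m; "position": TCP position; "tool_rot": TCP orientation; "force": force on the tool from outside, world axes, zero at the start; "moment": the same for the moment, N m; "grip_width": finger opening in m; "finger_force": force on a finger pad.
Only numpy, scipy, OpenCV 4.12 (cv2) and the standard library are available. Lean on these libraries where they do the work, as an engineer would, in place of code of your own. Each camera call takes 0.05 s, during which the arm holds its last target. There are 200 camera calls.

TASK

Push the pink tube rack lengthwise along its board into the metal docking nest, until it sits straight between the guide rails and hard up against the yellow stop with the red plunger pushed in, and leave it there flat on the board. Push gently: feel your way past the sprung nose in the rail to the stop and do not ram the rack home, and leave the amber bottle standing where it is.

Things in the scene. Friction and masses are not known exactly. Their poses are not given: they have to be found in the camera images.
- rack: Pink perforated tube rack, 104 (x) x 198 (y, its length) x 38 mm high, its four outer walls upright and flat to 34 mm; about 0.25 kg, loose, too wide for the gripper: pushed by the short end wall, fingertips low. Origin: centre of its underside. At the start y points into the nest within 9 degrees, its leading end just outside the mouth, up to about 30 mm off the centre line.
- nest: Docking nest: two aluminium rails, 24 mm high, 18 mm thick, on a flat blue board 230 x 555 x 10 mm, fixed to the worktop; the rack stands on the board too. Origin: on the top of the board (10 mm above the worktop), on the centre line at the throat; +y points into the nest, +x to its right. From y = 0 to 205 mm the rails are parallel, 107 mm apart.
- nest_mouth (a point): Middle of the nest's mouth on the board, at y = -75 mm in the nest's frame, same axes: from the throat back to here the rails flare straight out to 157 mm apart (195 mm over their rounded tips).
- nose_place (a point): Inner face of the right-hand (+x) rail, 12 mm above the board, at y = 60 mm in the nest. A white round nose (radius 20 mm) stands 4 mm out here. It is sprung, yields sideways at 4 N, 8 N when flush: from here on the push needs several N more, and the rack is pressed against the left rail.
- plunger (a joint): Red sprung plunger, 12 mm across, 17 mm above the board in the middle of the yellow stop (70 mm wide, 32 high, rigid): 0 = standing out 8 mm, 0.008 = flush, the rack touching the stop. 0.3 N starts it, 0.7 N presses it flush; friction in the nest keeps the rack from being pushed back. The stop's face lies at y = 125 to 150 mm in the nest, different every time and not measured: feel for it.
- amber_bottle: Amber bottle with a black cap, 33 mm in diameter, 85 mm tall, standing at the right of the board; origin: centre of its underside. A bystander.
Things that resemble listed ones, but are neither listed nor needed, are in the scene too. Several things have the shape of the rack; the one meant has the colours described above.

How it is judged:
By the outcome, as a careful person would: the job done as asked, in the order asked, and still so for the second after the job is handed in, with the robot touching nothing.
It also fails if it takes over 48 s, if anything falls off the work surface, if the arm or the gripper's body presses on something with over 40 N, if the wrist force passes 120 N, or if a joint passes its speed limit or range.

## Working session

There is one attempt and no reset: what is moved stays moved. The work goes in short steps, Python scripts to look and compute and a shell command to move; the robot and the scene stay as the last step left them, time stands still between calls to the robot, and variables do not carry over. Pictures are saved under pics/ and viewed, at most 10 in all, crops included, and the job is handed in when it is done.

```bash
mkdir -p pics; ls
python3 - <<'E'
from workcell import *
import cv2,numpy as np
o=observe();print({k:np.round(o[k],3).tolist() for k in('clock','position','tool_rot','force','grip_width')})
ims=[]
for n in("top","side"):
    p=grab_frame(n);im=p["image"][:,:,::-1].copy()
    for th in("rack","nest","amber_bottle"):
        for d in find_in(p,th):
            c=d["extent"];print(n,th,np.round(c).tolist(),round(d["confidence"],2))
    for th in("rack","nest","nest_mouth","nose_place","plunger"):
        for d in tip_of(p,th): print(n,"tip",th,np.round(d["position"],1).tolist(),round(d["confidence"],2))
    np.savez("%s.npz"%n,**{k:p[k] for k in("image","range_z","fx","fy","cx","cy","R","t")})
    cv2.imwrite("pics/%s0.png"%n,im)
E
```

```text
pics
{'clock': 0.0, 'position': [0.265, -0.566, 0.231], 'tool_rot': [-3.14, 0.0, 0.439], 'force': [-0.245, -0.053, 0.722], 'grip_width': 0.085}
top rack [292.0, 211.0, 88.0, 56.0] 0.73
top rack [427.0, 256.0, 92.0, 55.0] 0.68
top nest [245.0, 205.0, 232.0, 126.0] 0.95
top amber_bottle [405.0, 193.0, 18.0, 12.0] 0.78
top tip rack [288.9, 210.1] 0.73
top tip rack [421.7, 257.2] 0.65
top tip nest [220.0, 198.4] 0.95
top tip nest_mouth [244.4, 205.0] 0.63
top tip nose_place [197.0, 170.1] 0.9Traceback (most recent call last):
  File "<stdin>", line 11, in <module>
ValueError: it knows: amber_bottle, nest, nest_mouth, nose_place, rack
```

```bash
cat > h.py <<'E'
import numpy as np,cv2
from workcell import *
def world(p,uv,z):
    """pixel ray with plane z"""
    d=np.array([(uv[0]-p["cx"])/p["fx"],(uv[1]-p["cy"])/p["fy"],1.]);R=np.array(p["R"]);t=np.array(p["t"])
    c=-R.T@t;r=R.T@d;return c+r*(z-c[2])/r[2]
def cloud(p):
    v,u=np.indices(p["range_z"].shape);z=p["range_z"]
    P=np.stack([(u-p["cx"])/p["fx"]*z,(v-p["cy"])/p["fy"]*z,z],-1)
    return (P-np.array(p["t"]))@np.array(p["R"])
E
python3 - <<'E'
from h import *
p=grab_frame("top");cv2.imwrite("pics/top1.png",cv2.resize(p["image"][80:340,100:500,::-1],None,fx=2,fy=2,interpolation=2))
P=cloud(p);print("cam",-np.array(p["R"]).T@p["t"],p["fx"])
for n,uv,z in(("rack1",(288.9,210.1),.01),("rack2",(421.7,257.2),.01),("nest",(220,198.4),.01),("mouth",(244.4,205),.01),("nose",(197,170.1),.022),("bottle",(405,193),.085)):
    print(n,world(p,uv,z).round(4),P[int(uv[1]),int(uv[0])].round(3))
s=grab_frame("side");cv2.imwrite("pics/side1.png",s["image"][:,:,::-1])
for th in("rack","nest","nest_mouth","nose_place"):
    for d in tip_of(s,th): print(th,np.round(d["position"],1),d["confidence"],world(s,d["position"],.01).round(3))
E
```

```text
cam [ 0.40462182 -0.13226121  1.13056264] 440.07169606680424
rack1 [ 0.4936 -0.1428  0.01  ] [ 0.491 -0.14   0.047]
rack2 [ 0.3787 -0.4806  0.01  ] [ 0.38  -0.471  0.035]
nest [0.5212 0.0339 0.01  ] [0.522 0.034 0.01 ]
mouth [ 0.5051 -0.0289  0.01  ] [ 0.505 -0.028  0.01 ]
nose [0.5915 0.0926 0.022 ] [0.589 0.089 0.041]
bottle [ 0.5326 -0.4193  0.085 ] [ 0.534 -0.421  0.078]
rack [165.7 190.8] 0.9 [ 0.387 -0.48   0.01 ]
nest [331.  218.5] 0.91 [0.515 0.034 0.01 ]
nest_mouth [303.4 214.6] 0.67 [ 0.498 -0.048  0.01 ]
nose_place [351.4 228.9] 0.94 [0.56  0.089 0.01 ]
```

View pics/top1.png

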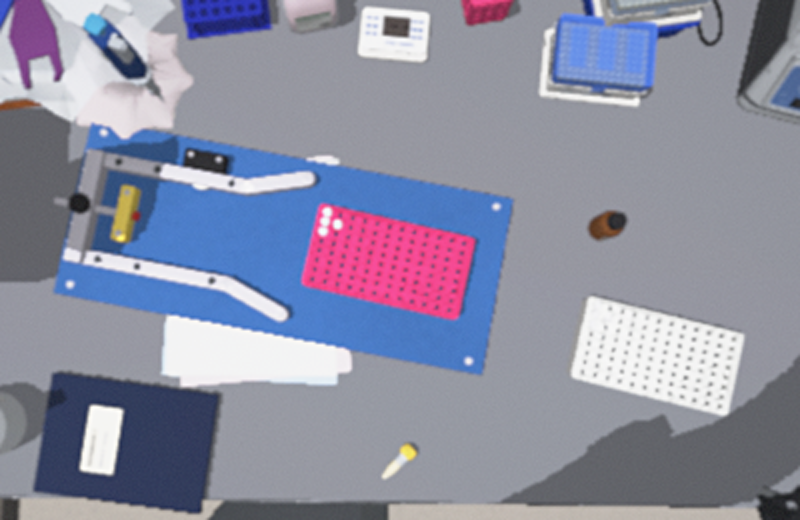

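View pics/side1.png

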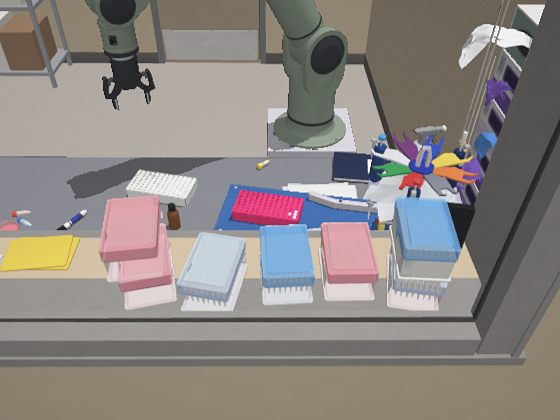

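Look-alikes: pink rack at crop (390,262) = full (295,211) on the blue board; white rack at full (427,256) on the table; blue one at crop (605,52). Only the pink one on the board fits the description. The nose is on the upper rail, the stop with the red plunger at crop (127,213). Bottle is at crop (607,225), behind and to the right. Next I fit the geometry.

Run:
```python
from h import *
p=grab_frame("top");im=p["image"];P=cloud(p)
hsv=cv2.cvtColor(im,cv2.COLOR_RGB2HSV);Hh,S,V=cv2.split(hsv)
def big(m):
    n,l,st,_=cv2.connectedComponentsWithStats(m.astype(np.uint8));return l==1+np.argmax(st[1:,4])
def rect(m,z):
    v,u=np.nonzero(m);W=np.array([world(p,(a,b),z)[:2] for a,b in zip(u,v)])*1000
    (c,s,a)=cv2.minAreaRect(W.astype(np.float32));return np.round(c,1),np.round(s,1),round(a,2)
pink=big((Hh>155)&(Hh<178)&(S>120)&(V>120)&(np.indices(Hh.shape)[0]>150))
pk=cv2.morphologyEx(pink.astype(np.uint8),cv2.MORPH_CLOSE,np.ones((7,7)))>0
print("rack top rect",rect(pk,.048),np.median(P[pk][:,2]))
blue=big((Hh>100)&(Hh<118)&(S>120)&(V>80)&(abs(P[...,2]-.01)<.012))
print("board",rect(blue,.01))
# rails
box=rect(blue,.01);
Q=P.reshape(-1,3);m=(abs(Q[:,2]-.034)<.006)
c=np.array([.521,.034])
for a in(12,13,14,15,16,17):
    pass
np.save("Q.npy",Q)
# principal: yaw from pink cloud
cnt,_=cv2.findContours(blue.astype(np.uint8),0,2)
ap=cv2.approxPolyDP(max(cnt,key=cv2.contourArea),8,True)[:,0]
print([(a.tolist(),(world(p,a,.01)[:2]*1000).round().tolist()) for a in ap])
cv2.imwrite("pics/mouth2.png",cv2.resize(im[130:290,120:370,::-1],None,fx=3.2,fy=3.2,interpolation=2))
```

```text
rack top rect (array([ 490.3, -154.6]), array([198.3, 104.8]), 77.72) 0.04567244982732401
board (array([511.8, -22. ]), array([553.2, 227.5]), 79.99)
[([145, 144], [660.0, 232.0]), ([143, 153], [636.0, 236.0]), ([190, 162], [614.0, 114.0]), ([203, 154], [636.0, 81.0]), ([222, 168], [600.0, 31.0]), ([255, 164], [612.0, -54.0]), ([257, 173], [588.0, -59.0]), ([229, 178], [574.0, 12.0]), ([155, 166], [603.0, 204.0]), ([151, 181], [564.0, 212.0]), ([167, 171], [590.0, 172.0]), ([171, 189], [544.0, 160.0]), ([158, 202], [510.0, 192.0]), ([150, 188], [545.0, 214.0]), ([146, 203], [507.0, 223.0]), ([216, 217], [473.0, 43.0]), ([245, 238], [421.0, -32.0]), ([131, 210], [488.0, 260.0]), ([127, 225], [450.0, 269.0]), ([340, 266], [354.0, -274.0]), ([354, 179], [576.0, -309.0])]
```

View pics/mouth2.png

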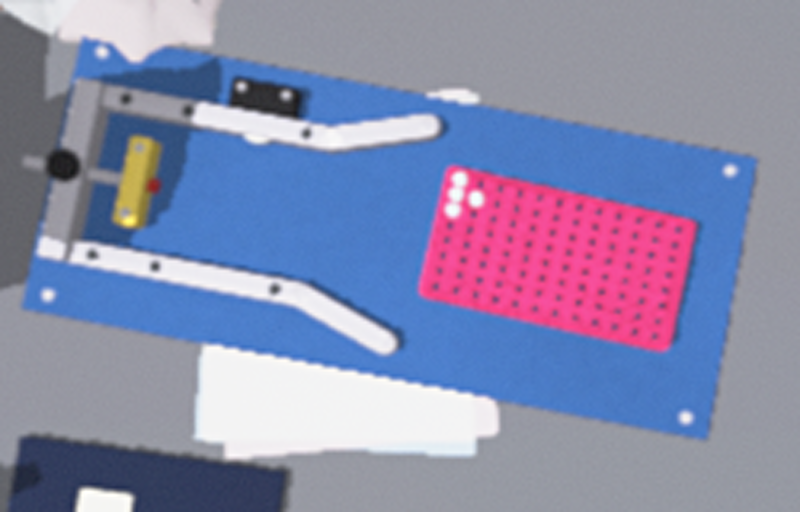

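```bash
python3 -m creep '[[[-0.2,0,0,0.01,0,0,-7.5],[-0.2,0,0,0.01,0,0,-7.5],[-0.2,0,0,0.01,0,0,-7.5],[-0.2,0,0,0.01,0,0,-7.5],[-0.2,0,0,0.01,0,0,-7.5],[-0.2,0,0,0.01,0,0,-7.5],[-0.2,0,0,0.01,0,0,-7.5],[-0.2,0,0,0,0,0,0],[-0.2,0,0,0,0,0,0]]]'
python3 - <<'E'
from h import *
o=observe();p=np.array(o["position"]);R=cv2.Rodrigues(np.zeros(3))[0]
y=o["tool_rot"][2];print(o["clock"],p,o["tool_rot"],np.degrees(y),o["grip_width"])
X=np.array([np.cos(y),np.sin(y)]);Y=np.array([np.sin(y),-np.cos(y)])
g=np.array([.4605,-.291])-p[:2];print("tool dx dy",X@g,Y@g)
E
```

```text
clock: 1.65
position: [0.2654, -0.5659, 0.1615]
tool_rot: [3.142, -0.0, 1.351]
force: [0.9, 0.0, 0.5]
grip_width: 0.0512
finger_force: 0.0
1.65 [ 0.26536477 -0.56590433  0.16147777] [ 3.14157945e+00 -1.97738959e-04  1.35072277e+00] 77.39071408647932 0.0511847475503587
tool dx dy 0.3108723185955816 0.13041683477769775
```

```bash
python3 -m creep '[[[-0.2,0.031,0.013,0,0,0,0],[-0.2,0.031,0.013,0,0,0,0],[-0.2,0.031,0.013,0,0,0,0],[-0.2,0.031,0.013,0,0,0,0],[-0.2,0.031,0.013,0,0,0,0],[-0.2,0.031,0.013,0,0,0,0],[-0.2,0.031,0.013,0,0,0,0],[-0.2,0.031,0.013,0,0,0,0],[-0.2,0.031,0.013,0,0,0,0],[-0.2,0.031,0.013,0,0,0,0]]]'
python3 -m creep '[[[-0.2,0,0,0.03,0,0,0],[-0.2,0,0,0.03,0,0,0],[-0.2,0,0,0.03,0,0,0],[-0.2,0,0,0.02,0,0,0],[-0.2,0,0,0.01,0,0,0],[-0.2,0,0,0,0,0,0]]]'
python3 - <<'E'
from h import *
p=grab_frame("side");cv2.imwrite("pics/s2.png",cv2.resize(p["image"][120:280,120:400,::-1],None,fx=2.8,fy=2.8,interpolation=2))
E
```

```text
clock: 2.65
position: [0.4599, -0.2898, 0.1622]
tool_rot: [3.14, 0.001, 1.351]
force: [0.1, -0.3, -0.2]
grip_width: 0.0515
finger_force: 0.0
clock: 3.25
position: [0.4588, -0.2906, 0.0409]
tool_rot: [-3.141, -0.0, 1.353]
force: [-0.4, 0.6, 0.1]
grip_width: 0.0514
finger_force: 0.0
```

View pics/s2.png

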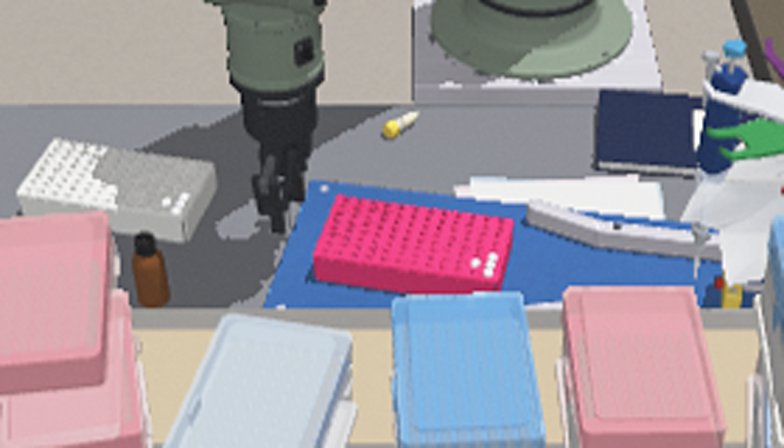

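```bash
python3 -m creep '[[[-0.2,0,0.002,0.01,0,0,-1.2],[-0.2,0,0.002,0.01,0,0,-1.3],[-0.2,0,0.001,0.002,0,0,0],[-0.2,0.01,0,0,0,0,0],[-0.2,0.005,0,0,0,0,0],[-0.2,0.004,0,0,0,0,0],[-0.2,0.004,0,0,0,0,0],[-0.2,0.004,0,0,0,0,0],[-0.2,0.004,0,0,0,0,0]]]'
python3 -m creep '[[[-0.2,0.004,0,0,0,0,0],[-0.2,0.004,0,0,0,0,0],[-0.2,0.004,0,0,0,0,0],[-0.2,0.004,0,0,0,0,0],[-0.2,0.004,0,0,0,0,0]]]'
cat >> h.py <<'E'
N=np.array([.5212,.0339]);EY=np.array([.1736,.9848]);EX=np.array([.9848,-.1736])
def rackpose(p):
    im=p["image"];Hh,S,V=cv2.split(cv2.cvtColor(im,cv2.COLOR_RGB2HSV))
    m=((Hh>155)&(Hh<178)&(S>120)&(V>120)&(np.indices(Hh.shape)[0]>140)).astype(np.uint8)
    n,l,st,_=cv2.connectedComponentsWithStats(m);m=(l==1+np.argmax(st[1:,4])).astype(np.uint8)
    m=cv2.morphologyEx(m,cv2.MORPH_CLOSE,np.ones((7,7)))
    v,u=np.nonzero(m);W=np.array([world(p,(a,b),.048)[:2] for a,b in zip(u,v)])-N
    W=np.c_[W@EX,W@EY]*1000
    c,s,a=cv2.minAreaRect(W.astype(np.float32));return np.round(c,1),np.round(s,1),round(a,2)
def tool():
    o=observe();d=np.array(o["position"][:2])-N;f=np.array(o["force"])
    return "t %.2f tool nest x,y %s z %.4f yaw %.2f  F nest %s Fz %.2f"%(o["clock"],(np.array([d@EX,d@EY])*1000).round(1),o["position"][2],np.degrees(o["tool_rot"][2]),np.array([f[:2]@EX,f[:2]@EY]).round(2),f[2])
E
python3 -c "
from h import *
print(tool());p=grab_frame('top');print(rackpose(p))"
```

```text
clock: 4.2
position: [0.4692, -0.2611, 0.0194]
tool_rot: [3.141, 0.0, 1.399]
force: [0.7, -1.8, 0.0]
grip_width: 0.0512
finger_force: 0.7
clock: 4.7
position: [0.4726, -0.2413, 0.0193]
tool_rot: [3.142, 0.0, 1.399]
force: [0.7, -2.2, 1.3]
grip_width: 0.0512
finger_force: 1.0
t 4.70 tool nest x,y [-1.000e-01 -2.795e+02] z 0.0193 yaw 80.14  F nest [ 1.1  -2.09] Fz 1.27
(array([  -1.5, -159.7]), array([104.6, 178.4]), 0.11)
```

```bash
python3 -m creep '[[[-0.2,0.004,0,0,0,0,0],[-0.2,0.004,0,0,0,0,0],[-0.2,0.004,0,0,0,0,0],[-0.2,0.004,0,0,0,0,0],[-0.2,0.004,0,0,0,0,0],[-0.2,0.004,0,0,0,0,0],[-0.2,0.004,0,0,0,0,0],[-0.2,0.004,0,0,0,0,0],[-0.2,0.004,0,0,0,0,0],[-0.2,0.004,0,0,0,0,0]]]'
python3 -c "
from h import *
print(tool())"
python3 -m creep '[[[-0.2,0.004,0,0,0,0,0],[-0.2,0.004,0,0,0,0,0],[-0.2,0.004,0,0,0,0,0],[-0.2,0.004,0,0,0,0,0],[-0.2,0.004,0,0,0,0,0],[-0.2,0.004,0,0,0,0,0]]]'
python3 -c "
from h import *
print(tool());p=grab_frame('top');print(rackpose(p))"
```

```text
clock: 5.75
position: [0.4794, -0.2018, 0.0193]
tool_rot: [-3.142, -0.0, 1.399]
force: [0.1, -2.0, -0.6]
grip_width: 0.0513
finger_force: 0.6
t 5.75 tool nest x,y [  -0.3 -239.4] z 0.0193 yaw 80.14  F nest [ 0.43 -1.97] Fz -0.57
clock: 6.35
position: [0.4835, -0.1782, 0.0193]
tool_rot: [-3.142, -0.0, 1.399]
force: [-0.8, -2.2, 0.6]
grip_width: 0.0511
finger_force: 0.6
t 6.35 tool nest x,y [  -0.3 -215.4] z 0.0193 yaw 80.14  F nest [-0.41 -2.27] Fz 0.55
(array([ -1.8, -87.8]), array([105.1, 161.8]), 0.43)
```

```bash
for i in 1; do python3 -m creep '[[[-0.2,0.003,0,0,0,0,0],[-0.2,0.003,0,0,0,0,0],[-0.2,0.003,0,0,0,0,0],[-0.2,0.003,0,0,0,0,0],[-0.2,0.003,0,0,0,0,0]]]' >/dev/null; done
python3 -c "
from h import *
print(tool())"
python3 -m creep '[[[-0.2,0.003,0,0,0,0,0],[-0.2,0.003,0,0,0,0,0],[-0.2,0.003,0,0,0,0,0],[-0.2,0.003,0,0,0,0,0],[-0.2,0.003,0,0,0,0,0],[-0.2,0.003,0,0,0,0,0]]]' >/dev/null
python3 -c "
from h import *
print(tool());p=grab_frame('top');print(rackpose(p))"
```

```text
t 6.90 tool nest x,y [  -0.3 -200.5] z 0.0193 yaw 80.14  F nest [ 0.16 -0.65] Fz 0.52
t 7.50 tool nest x,y [  -0.4 -182.5] z 0.0193 yaw 80.14  F nest [ 0.86 -1.59] Fz -0.36
(array([ -1.9, -47.5]), array([104.7, 147.1]), 0.37)
```

```bash
python3 -m creep '[[[-0.2,0.003,0,0,0,0,0],[-0.2,0.003,0,0,0,0,0],[-0.2,0.003,0,0,0,0,0],[-0.2,0.003,0,0,0,0,0],[-0.2,0.003,0,0,0,0,0],[-0.2,0.003,0,0,0,0,0]]]' >/dev/null
python3 -c "
from h import *
print(tool())"
python3 -m creep '[[[-0.2,0.002,0,0,0,0,0],[-0.2,0.002,0,0,0,0,0],[-0.2,0.002,0,0,0,0,0],[-0.2,0.002,0,0,0,0,0],[-0.2,0.002,0,0,0,0,0]]]' >/dev/null
python3 -c "
from h import *
print(tool())"
python3 -m creep '[[[-0.2,0.002,0,0,0,0,0],[-0.2,0.002,0,0,0,0,0],[-0.2,0.002,0,0,0,0,0],[-0.2,0.002,0,0,0,0,0],[-0.2,0.002,0,0,0,0,0]]]' >/dev/null
python3 -c "
from h import *
print(tool());p=grab_frame('top');print(rackpose(p))"
```

```text
t 8.15 tool nest x,y [  -0.4 -164.5] z 0.0193 yaw 80.14  F nest [-0.75 -1.16] Fz -0.28
t 8.65 tool nest x,y [  -0.5 -154.6] z 0.0193 yaw 80.14  F nest [ 0.66 -1.56] Fz 0.06
t 9.15 tool nest x,y [  -0.5 -144.9] z 0.0193 yaw 80.12  F nest [ 0.43 -6.53] Fz 0.79
(array([-2.2, -1. ]), array([104.7, 128.9]), 0.43)
```

```bash
python3 -m creep '[[[-0.2,0.002,0,0,0,0,0],[-0.2,0.002,0,0,0,0,0],[-0.2,0.002,0,0,0,0,0],[-0.2,0.002,0,0,0,0,0],[-0.2,0.002,0,0,0,0,0],[-0.2,0.002,0,0,0,0,0],[-0.2,0.002,0,0,0,0,0]]]' >/dev/null
python3 -c "
from h import *
print(tool())"
python3 -m creep '[[[-0.2,0.002,0,0,0,0,0],[-0.2,0.002,0,0,0,0,0],[-0.2,0.002,0,0,0,0,0],[-0.2,0.002,0,0,0,0,0],[-0.2,0.002,0,0,0,0,0],[-0.2,0.002,0,0,0,0,0],[-0.2,0.002,0,0,0,0,0],[-0.2,0.002,0,0,0,0,0]]]' >/dev/null
python3 -c "
from h import *
print(tool())"
python3 -m creep '[[[-0.2,0.002,0,0,0,0,0],[-0.2,0.002,0,0,0,0,0],[-0.2,0.002,0,0,0,0,0],[-0.2,0.002,0,0,0,0,0],[-0.2,0.002,0,0,0,0,0],[-0.2,0.002,0,0,0,0,0],[-0.2,0.002,0,0,0,0,0],[-0.2,0.002,0,0,0,0,0]]]' >/dev/null
python3 - <<'E'
from h import *
print(tool());p=grab_frame('top');print(rackpose(p))
im=p['image'];cv2.imwrite('pics/n3.png',cv2.resize(im[140:250,130:290,::-1],None,fx=5,fy=5,interpolation=2))
Hh,S,V=cv2.split(cv2.cvtColor(im,cv2.COLOR_RGB2HSV));m=(Hh>20)&(Hh<34)&(S>140)&(V>100)
m[:,:140]=0;m[:,200:]=0;m[:150]=0;m[230:]=0
v,u=np.nonzero(m);W=np.array([world(p,(a,b),.042)[:2] for a,b in zip(u,v)])-N
print('yellow y',np.percentile(W@EY*1000,[1,5,50,95,99]).round(1))
E
```

```text
t 9.90 tool nest x,y [  -0.6 -131.3] z 0.0193 yaw 80.10  F nest [-0.07 -6.14] Fz 0.82
t 10.70 tool nest x,y [  -0.7 -115.3] z 0.0193 yaw 80.10  F nest [-1.33 -5.42] Fz 1.57
t 11.50 tool nest x,y [ -0.8 -99.3] z 0.0193 yaw 80.10  F nest [-0.87 -5.48] Fz 1.13
(array([-0.9, 56.9]), array([102.2, 105.2]), 0.5)
yellow y [132.3 133.2 140.  150.5 151.5]
```

View pics/n3.png

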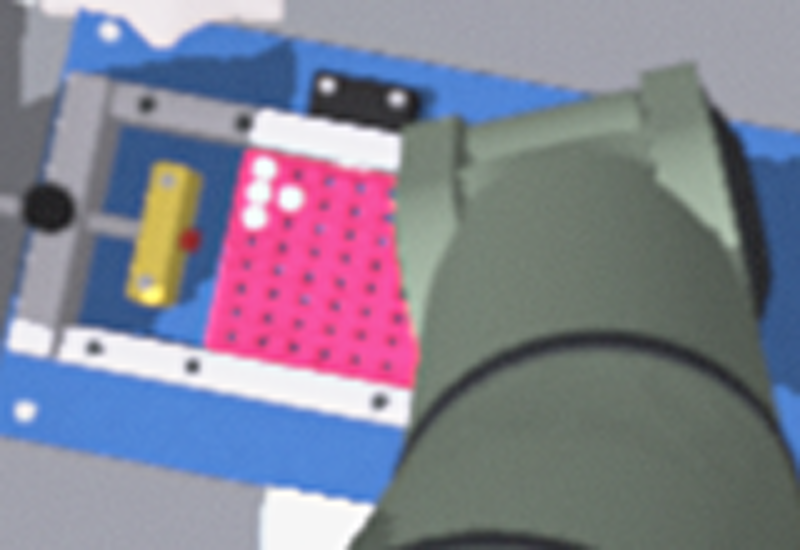

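The rack is between the rails (leading edge at about (225,250) px), with roughly 22 mm left to the stop and the red plunger showing at (190,240).

```bash
python3 -m creep '[[[-0.2,0.002,0,0,0,0,0],[-0.2,0.002,0,0,0,0,0],[-0.2,0.002,0,0,0,0,0],[-0.2,0.002,0,0,0,0,0],[-0.2,0.002,0,0,0,0,0],[-0.2,0.002,0,0,0,0,0]]]' >/dev/null
python3 -c "
from h import *
print(tool())"
python3 -m creep '[[[-0.2,0.001,0,0,0,0,0],[-0.2,0.001,0,0,0,0,0],[-0.2,0.001,0,0,0,0,0],[-0.2,0.001,0,0,0,0,0],[-0.2,0.001,0,0,0,0,0]]]' >/dev/null
python3 -c "
from h import *
print(tool())"
python3 -m creep '[[[-0.2,0.001,0,0,0,0,0],[-0.2,0.001,0,0,0,0,0]]]' >/dev/null
python3 -c "
from h import *
print(tool())"
```

```text
t 12.15 tool nest x,y [ -0.8 -87.3] z 0.0193 yaw 80.10  F nest [-0.26 -5.97] Fz 0.68
t 12.65 tool nest x,y [ -0.8 -82.4] z 0.0193 yaw 80.10  F nest [ 0.33 -5.76] Fz 0.85
t 12.85 tool nest x,y [ -0.8 -80.4] z 0.0193 yaw 80.10  F nest [-0.29 -5.99] Fz 1.01
```

```bash
python3 -m creep '[[[-0.2,0.001,0,0,0,0,0]]]' >/dev/null
python3 -c "
from h import *
print(tool())"
python3 -m creep '[[[-0.2,0.001,0,0,0,0,0]]]' >/dev/null
python3 -c "
from h import *
print(tool())"
python3 -m creep '[[[-0.2,0.0005,0,0,0,0,0],[-0.2,0.0005,0,0,0,0,0]]]' >/dev/null
python3 -c "
from h import *
print(tool())"
python3 -m creep '[[[-0.2,0.0005,0,0,0,0,0],[-0.2,0.0005,0,0,0,0,0]]]' >/dev/null
python3 -c "
from h import *
print(tool())"
```

```text
t 12.95 tool nest x,y [ -0.8 -79.4] z 0.0193 yaw 80.10  F nest [-0.13 -6.81] Fz 1.73
t 13.05 tool nest x,y [ -0.8 -78.4] z 0.0193 yaw 80.09  F nest [-0.55 -6.53] Fz 0.96
t 13.25 tool nest x,y [ -0.8 -77.4] z 0.0193 yaw 80.10  F nest [-0.26 -6.49] Fz 1.89
t 13.45 tool nest x,y [ -0.8 -76.5] z 0.0193 yaw 80.09  F nest [ 0.08 -6.34] Fz 1.55
```

```bash
python3 -m creep '[[[-0.2,0.0005,0,0,0,0,0],[-0.2,0.0005,0,0,0,0,0]]]' >/dev/null
python3 -c "
from h import *
print(tool())"
python3 -m creep '[[[-0.2,0.0005,0,0,0,0,0],[-0.2,0.0005,0,0,0,0,0]]]' >/dev/null
python3 -c "
from h import *
print(tool());p=grab_frame('top');print(rackpose(p));im=p['image'];cv2.imwrite('pics/n4.png',cv2.resize(im[150:240,130:230,::-1],None,fx=6,fy=6,interpolation=2))"
```

```text
t 13.65 tool nest x,y [ -0.8 -75.5] z 0.0193 yaw 80.10  F nest [ 1.36 -7.04] Fz 1.70
t 13.85 tool nest x,y [ -0.8 -74.5] z 0.0193 yaw 80.09  F nest [ 0.16 -6.51] Fz 1.77
(array([-1.1, 87.9]), array([ 91.7, 101.8]), 89.5)
```

View pics/n4.png

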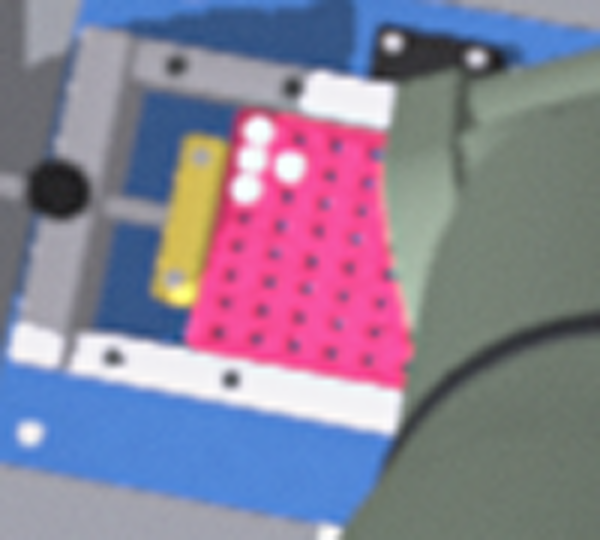

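The rack edge at (225,160) is almost at the yellow stop and the plunger is no longer visible. I'll keep creeping until the force rises.

```bash
python3 -m creep '[[[-0.2,0.0005,0,0,0,0,0]]]' >/dev/null
python3 -c "
from h import *
print(tool())"
python3 -m creep '[[[-0.2,0.0005,0,0,0,0,0]]]' >/dev/null
python3 -c "
from h import *
print(tool())"
python3 -m creep '[[[-0.2,0.0005,0,0,0,0,0]]]' >/dev/null
python3 -c "
from h import *
print(tool())"
python3 -m creep '[[[-0.2,0.0005,0,0,0,0,0]]]' >/dev/null
python3 -c "
from h import *
print(tool())"
```

```text
t 14.00 tool nest x,y [ -0.8 -74. ] z 0.0193 yaw 80.09  F nest [ 0.54 -7.59] Fz 0.55
t 14.10 tool nest x,y [ -0.8 -73.5] z 0.0193 yaw 80.09  F nest [ 0.73 -7.73] Fz 0.48
t 14.20 tool nest x,y [ -0.8 -73. ] z 0.0193 yaw 80.09  F nest [-0.31 -6.86] Fz 1.77
t 14.30 tool nest x,y [ -0.8 -72.6] z 0.0193 yaw 80.08  F nest [ 0.66 -9.36] Fz 0.94
```

```bash
python3 -m creep '[[[-0.2,0,0,0,0,0,0]]]' >/dev/null
python3 -c "
from h import *
print(tool())"
python3 -m creep '[[[-0.2,0.0003,0,0,0,0,0]]]' >/dev/null
python3 -c "
from h import *
print(tool())"
python3 -m creep '[[[-0.2,0.0003,0,0,0,0,0]]]' >/dev/null
python3 -c "
from h import *
print(tool())"
```

```text
t 14.40 tool nest x,y [ -0.8 -72.7] z 0.0193 yaw 80.09  F nest [ 0.97 -8.05] Fz 0.32
t 14.50 tool nest x,y [ -0.8 -72.6] z 0.0193 yaw 80.08  F nest [  0.97 -10.56] Fz 1.42
t 14.60 tool nest x,y [ -0.8 -72.5] z 0.0193 yaw 80.07  F nest [  1.24 -11.04] Fz 2.09
```

```bash
python3 -m creep '[[[-0.2,0.0003,0,0,0,0,0]]]' >/dev/null
python3 -c "
from h import *
print(tool())"
python3 -m creep '[[[-0.2,0.0003,0,0,0,0,0],[-0.2,0,0,0,0,0,0]]]' >/dev/null
python3 -c "
from h import *
print(tool())"
```

```text
t 14.70 tool nest x,y [ -0.8 -72.5] z 0.0193 yaw 80.05  F nest [ -0.09 -13.93] Fz 1.52
t 14.90 tool nest x,y [ -0.8 -72.4] z 0.0193 yaw 80.04  F nest [  1.22 -12.72] Fz 1.34
```

The stop is felt: the force doubled with no further travel. Backing straight off, then lifting clear to check.

```bash
python3 -m creep '[[[-0.2,-0.002,0,0,0,0,0],[-0.2,-0.005,0,0,0,0,0],[-0.2,-0.02,0,0,0,0,0],[-0.2,-0.03,0,0,0,0,0],[-0.2,0,0,-0.03,0,0,0],[-0.2,-0.02,0,-0.04,0,0,0],[-0.2,-0.04,0,-0.04,0,0,0],[-0.2,-0.05,0,-0.03,0,0,0],[-0.2,-0.05,0,0,0,0,0],[-0.2,-0.04,0,0,0,0,0]]]'
python3 - <<'E'
from h import *
print(tool());p=grab_frame('top');print(rackpose(p));im=p['image']
for d in tip_of(p,"rack"): print(d["position"],d["confidence"],((world(p,d["position"],.01)[:2]-N)@np.c_[EX,EY]*1000).round(1))
s=grab_frame('side')["image"][170:260,220:420,::-1]
a=cv2.resize(im[140:250,130:310,::-1],(560,342),interpolation=2);b=cv2.resize(s,(560,252),interpolation=2)
cv2.imwrite('pics/fin.png',np.vstack([a,b]))
E
```

```text
clock: 15.9
position: [0.4657, -0.2799, 0.1515]
tool_rot: [3.14, 0.001, 1.398]
force: [0.6, -0.0, -0.4]
grip_width: 0.0512
finger_force: 0.0
t 15.90 tool nest x,y [-2.000e-01 -3.187e+02] z 0.1515 yaw 80.09  F nest [0.62 0.07] Fz -0.44
(array([-2.2, 35.6]), array([200.8, 105.3]), 89.99)
[204.3, 194.2] 0.97 [ 3.  41.7]
[425.1, 258.0] 0.63 [ -51.4 -540.2]
```

View pics/fin.png

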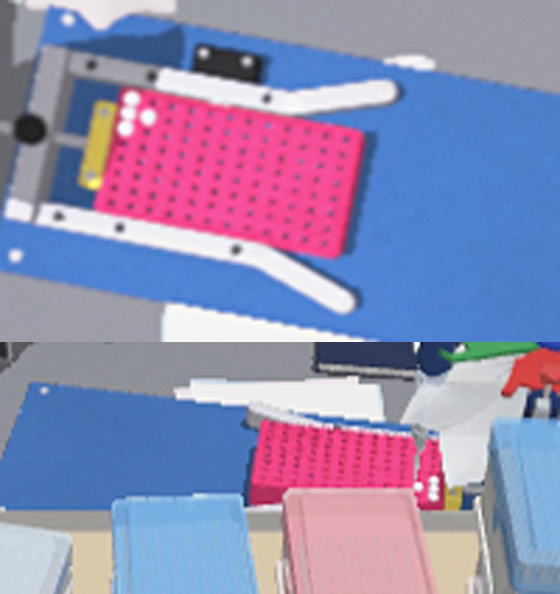

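The rack sits straight (0.0° to the rails) and flat, with its leading end at y ≈ 136 mm against the stop and no plunger showing. The bottle's area was not touched. Handing in.

```bash
python3 -c "
from workcell import *
print(job_done())"
```

```text
the job is handed in; nothing more can be done
None
```

The pink rack is docked straight and flat between the rails and hard against the yellow stop (felt as a rise from about 7 N to 13 N with no more travel), with the plunger hidden behind it and so judged pushed in by that contact; the amber bottle was never approached, and I handed in at about 16 s.

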